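Dock the vial rack in the mixer and lock it

TASK

Get the vial mixer ready to run: with the fingertips, push the teal vial rack along its guides until it is fully home against the end stop. Then push the red-knobbed toggle lever over past its centre so that it snaps across and drops the yellow gate in front of the rack. Only push, do not pick up the rack or any vial; the vials stay upright in their holes, everything else on the table is left alone, and the hand ends clear.

Things in the scene. Friction and masses are not known exactly. Their poses are not given: they have to be found in the camera images.
- mixer: The bench vial mixer: a fixed white box, 260 mm (x) by 320 mm (y), with an aluminium deck 45 mm above the table. Origin: centre of its underside on the table; z up; x is the way the rack is pushed, y points to the lever's side. Two grey guides along x, 20 mm high, inner faces at y = -58 and +58 mm, from x = -107 mm to the end stop
- stop (a point): Centre of the grey end stop's face (30 mm high), 70 mm to the mixer's +x of its origin and 60 mm above the table. With the rack home against it, the rack's front face is 80 mm before it, at mixer x = -10 mm. If the rack is more than 4 mm short of the stop, the gate lands on top of it and the lever cannot close
- rack: The teal plastic vial rack, loose, about 0.35 kg, 80 mm (x) by 110 mm (y) by 40 mm high; six holes, three with vials that reach 60 mm above the deck. Origin: centre of its underside, on the mixer's deck; z up; x is the way to push. It stands between the guides with 3 mm play either side, 35 to 70 mm short of the end stop
- rack_front (a point): Centre of the rack's front face (the upright flat 110 mm by 40 mm face turned away from the end stop), 20 mm above the deck: push here, along the mixer's x. The face is clear of other things for its whole width; the deck in front of it is free for at least 45 mm
- lever (a joint): The toggle lever, rad: 0 = open, handle leaning outwards (mixer's +y), 55 degrees above level; 0.61 = upright, the centre; 1.22 = locked, handle leaning inwards (-y), gate level. Its axis is along the mixer's x. An over-centre spring (0.22 N m at either end, none at the centre) holds it at both ends and snaps it across once past the centre; about 3 to 8 N at the knob moves it, least with a fingertip that rises along the knob's arc
- lever_knob (a point): Centre of the red ball knob (24 mm across) on the 10 mm steel handle, 75 mm from the axis. Open: 131 mm to the mixer's +y of its origin, 136 mm above the table; upright: y 88 mm, 150 mm above the table; locked: y 45 mm, 136 mm. The space outside it (+y) is free
- lever_hinge (a point): Point on the lever's axis in the plane of the handle: mixer x = -56, y = +88 mm, 75 mm above the table, between two dark brackets that reach 85 mm above it. The yellow gate bar (68 mm long) is one piece with the lever, 38 mm further to +x, 55 degrees ahead of the handle: open it stands steeply, its end at y = 65 mm, 142 mm above the table; locked it lies level at y = 20 to 88 mm
- vial0_center (a point): A glass medicine vial, 22 mm across and 48 mm tall, 30 g, aluminium cap with a coloured top (blue), standing in a hole of the rack; its centre, 24 mm above its foot. It must stay in its hole
- vial1_center (a point): A glass medicine vial, 22 mm across and 48 mm tall, 30 g, aluminium cap with a coloured top (orange), standing in a hole of the rack; its centre. It must stay in its hole
- vial2_center (a point): A glass medicine vial, 22 mm across and 48 mm tall, 30 g, aluminium cap with a coloured top (blue), standing in a hole of the rack; its centre. It must stay in its hole
- spare_vial_center (a point): A glass medicine vial, 22 mm across and 48 mm tall, 30 g, aluminium cap with a coloured top (orange), standing on the table beside the mixer's -y side; its centre. Leave it
- syringe: A syringe with teal plunger plate and cap, 147 mm long and 16 mm thick, lying on the table by the mixer's -y side; origin under its middle. Leave it
- spray: A white bottle, 48 mm across and 150 mm tall, on the right of the table; origin at the centre of its foot. Leave it
- steel_tray: An empty steel tray, 200 by 140 by 25 mm, on the left of the table; origin under its centre. Leave it
- sharps: An open yellow cup for sharps, 100 mm across and 110 mm tall, on the left of the table; origin under its centre. Leave it

How it is judged:
By the outcome, as a careful person would: the job done as asked, in the order asked, and still so for the second after the job is handed in, with the robot touching nothing.
It also fails if it takes over 48 s, if anything falls off the work surface, if the arm or the gripper's body presses on something with over 40 N, if the wrist force passes 120 N, or if a joint passes its speed limit or range.

ROBOT

A 6-joint arm with a two-finger parallel gripper is mounted at the origin on the work surface. World frame = base frame: x ahead of the robot, y to its left, z up, the work surface at z = 0. Lengths are in m, angles in degrees, forces in N, time in s.
With the tool pointing down it reaches from about 0.4 to 0.825 m from the base axis. Payload 7 kg.
Tool frame: the origin (TCP) lies midway between the tips of the shut fingers; the grasp point (between the pads) lies 19 mm behind it (r.hold_point_z is the distance from the TCP to the grasp point, in m); y points along the fingers, z is the direction in which the jaws open and shut, and the axes are right-handed (so a half turn about y gives the same grasp; the last joint's range is limited). The gripper opens to 88 mm and grips with 3 to 60 N. Pads are 19 mm wide; open, the fingers measure 130 mm over their backs; the gripper's body (78 mm by 193 mm) begins 47 mm behind the grasp point.
Start: joints at [-50.873, 20.546, 0.682, 0, -70.136, -16.507], TCP at [0.26, -0.623, 0.201] pointing down, gripper open.
Joint ranges: [-176.03, 176.03], [-82.01, 121.73], [-58.28, 71.71], [-173.87, 95.51], [-174.79, -0.11], [-173.66, 173.66]. Speed limits (degrees/s): [136.94, 136.94, 172.46, 180, 180, 180].

INTERFACE

Orientations are given as [roll, pitch, yaw] about the fixed x, y, z axes, in that order (R = Rz(yaw) Ry(pitch) Rx(roll)).
In Python, from plant import r, imaging gives the robot as it stands.
- The arm moves only by the tool drive_tool, never from a script. Its argument "deltas" is a list of rows, each a list of 6 numbers: the shift along the world's x, y, z in cm, then the turn, a rotation vector about the world's x, y, z in rad. In form: [[tx, ty, tz, rx, ry, rz], ...]. A call has exactly 8 rows; each row is the pose to reach, as a shift and turn from the pose commanded when the call began; what a row does not reach only later rows make up. A row lasts 1/12 s, in which the tool goes at most 41.7 mm and 7.16 degrees, less where a joint would pass 70% of its speed; a pose out of reach is approached as far as the arm can. A call with a gripper value outside its range is refused whole. "claw" is the opening, from 0 (shut) to 1 (fully open), set as the call begins (left out, the last holds). The fingers move at their own pace and stop on an object; "squeeze" is the grip in N (left out, the last holds). Time passes only in rows, so rows that repeat a pose let the fingers close, or fill a call up. It gives the time, the measured TCP pose, the force and the opening at its end, in the units of the state.
- r.get_state(): the state, without advancing time (a new reading comes with each control period).
- imaging.capture(name): name is "side" or "top" or "wrist"; returns the picture (400x640x3 uint8, red, green, blue); there is no depth.
- imaging.get_calibration(name): a dict with "mtx" (3x3 intrinsics, pixels), "R" (3x3) and "t" (3): a world point X has camera coordinates R X + t; the wrist camera has in their place "T_tool_cam" (4x4, takes a point from camera to tool coordinates, whose origin is the TCP and whose axes are the tool frame's). Camera axes: x right, y down, z forward; pixel columns grow to the right and rows downward; lengths in m; the calibration is good to about 2 mm. A picture is of the moment at which its call begins: read the wrist's pose just before it. get_calibration takes no time and is no camera call.
- r.close_job(): hands the job in, once; it reports no verdict.
Trained networks look in the newest picture that a camera, given by its name, has taken for a name from the list of things; names that differ only in an ending like _2 or _b are one class to them, and where a whole thing is asked for, a point or a joint stands for the part that bears it (a point fixed in the world has none). Each returns a list of dicts, best first, with "score" (0 to 1); they miss things now and then, are a little off and sometimes report something else, mostly with a low value. They report only what shows in the picture. A call takes as long as a camera call.
- imaging.search_frame(camera, label): "bbox" ([left, top, right, bottom] in pixels, round what is visible of it).
- imaging.outline_of(camera, label): "region" (400x640 bool, what is visible of it) and "bbox" ([left, top, right, bottom] in pixels, round what is visible of it).
- imaging.landmark_of(camera, label): "position" ([column, row] in pixels: a listed point, or the origin of a listed thing).
The state is a dict: "time_s": time; "joints": joint angles; "qd": joint speeds; "joint_torque": joint torques, N m; "tcp_pos": TCP position; "eef_rot": TCP orientation; "contact_force": force on the tool from outside, world axes, zero at the start; "moment": the same for the moment, N m; "gripper_width": finger opening in m.
Only numpy, scipy, OpenCV 4.12 (cv2) and the standard library are available. Lean on these libraries where they do the work, as an engineer would, in place of code of your own. Each camera call takes 0.05 s, during which the arm holds its last target.

## Working session

There is one attempt and no reset: what is moved stays moved. The work goes in short steps, Python scripts to look and compute and a tool call to move; the robot and the scene stay as the last step left them, time stands still between calls to the robot, and variables do not carry over. Pictures are saved under pics/ and viewed, and the job is handed in when it is done.

Besides the shell and the picture viewer there is one more tool, called after ">>>" in YAML: its name, and indented under it one key for each argument. drive_tool: Moves the arm, as the interface text tells. Its arguments: {"type":"object","properties":{"deltas":{"type":"array"},"claw":{"type":"number"},"squeeze":{"type":"number"}},"required":["deltas"]}

```bash
mkdir -p pics; ls
cat > a.py <<'E'
from plant import r, imaging
import cv2,numpy as np
np.set_printoptions(precision=4,suppress=True)
for n in ["side","top"]:
    im=imaging.capture(n); cv2.imwrite(f"pics/{n}0.png",im[:,:,::-1])
    c=imaging.get_calibration(n); print(n,c)
    for l in ["mixer","stop","rack","rack_front","lever_knob","lever_hinge"]:
        print(l,[(np.round(d["position"],1),round(d["score"],2)) for d in imaging.landmark_of(n,l)[:2]])
print(r.get_state(), r.hold_point_z)
E
python3 a.py
```

```text
pics
side {'mtx': array([[420.8681,   0.    , 314.4246],
       [  0.    , 420.8681, 197.5753],
       [  0.    ,   0.    ,   1.    ]]), 'R': array([[ 0.9878, -0.1543,  0.0227],
       [-0.0775, -0.6121, -0.7869],
       [ 0.1354,  0.7756, -0.6166]]), 't': array([-0.5495,  0.1097,  1.3096])}
mixer [(array([320.1, 233.5]), 0.66)]
stop [(array([348.2, 216.2]), 0.88), (array([316.6, 222.7]), 0.46)]
rack [(array([314.2, 225.5]), 0.72), (array([317.3, 215.4]), 0.27)]
rack_front [(array([295.1, 220.3]), 0.92), (array([304.9, 207.3]), 0.22)]
lever_knob [(array([296. , 172.6]), 0.5)]
lever_hinge [(array([300. , 201.1]), 0.85)]
top {'mtx': array([[494.8133,   0.    , 330.3632],
       [  0.    , 494.8133, 202.4849],
       [  0.    ,   0.    ,   1.    ]]), 'R': array([[ 0.0161, -0.9999,  0.0018],
       [-0.9949, -0.0162, -0.0998],
       [ 0.0998, -0.0001, -0.995 ]]), 't': array([-0.0054,  0.5552,  1.8669])}
mixer [(array([348.8, 195.9]), 0.77), (array([319.1, 212. ]), 0.7)]
stop [(array([351.1, 183.7]), 0.98)]
rack [(array([350.3, 201.4]), 0.93)]
rack_front [(array([348.9, 217.4]), 0.55)]
lever_knob [(array([313.3, 212.4]), 0.48)]
lever_hinge [(array([328.4, 213.7]), 0.68)]
{'time_s': 0.7, 'joints': array([-50.8742,  20.5432,   0.6804,   0.0013, -70.1349, -16.5068]), 'qd': array([-0.0212,  0.0851, -0.007 , -0.0037,  0.0065,  0.0042]), 'joint_torque': array([  0.001 , -58.216 ,  29.3254,   7.001 ,   0.0127,   0.    ]), 'tcp_pos': array([ 0.2596, -0.6231,  0.201 ]), 'eef_rot': array([-90.0025,   0.0005,  22.6195]), 'contact_force': array([ 0.0957, -0.066 , -0.1126]), 'moment': array([ 0.0707, -0.0041,  0.022 ]), 'gripper_width': 0.08736194415764273} 0.0188
```

View images.

Run:
```python
import cv2
a=cv2.imread("pics/side0.png");b=cv2.imread("pics/top0.png")
cv2.imwrite("pics/side0z.png",cv2.resize(a[130:290,220:420],(800,640),interpolation=cv2.INTER_CUBIC)[:600])
cv2.imwrite("pics/top0z.png",cv2.resize(b[130:280,250:450],(800,600),interpolation=cv2.INTER_CUBIC))
```

```text
(no output)
```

View pics/side0.png

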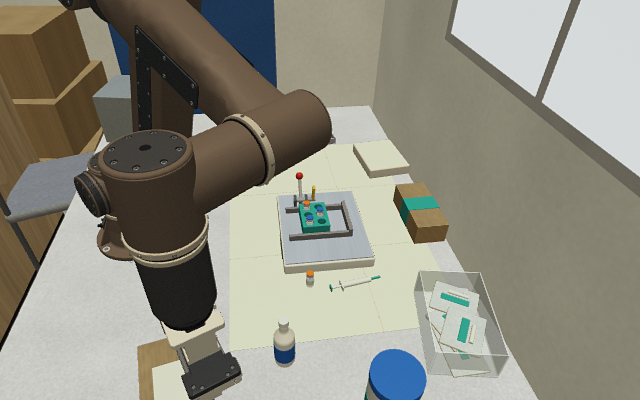

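View pics/top0.png

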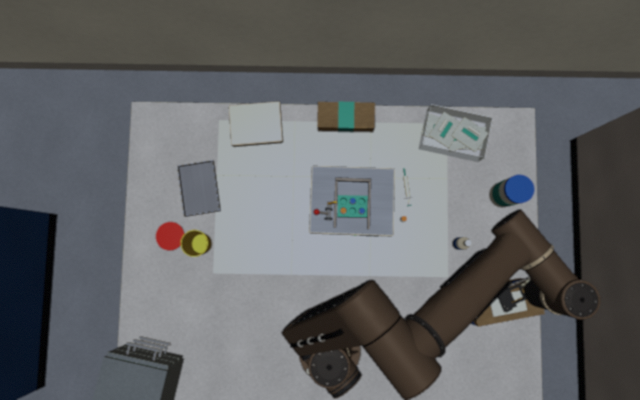

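View pics/side0z.png

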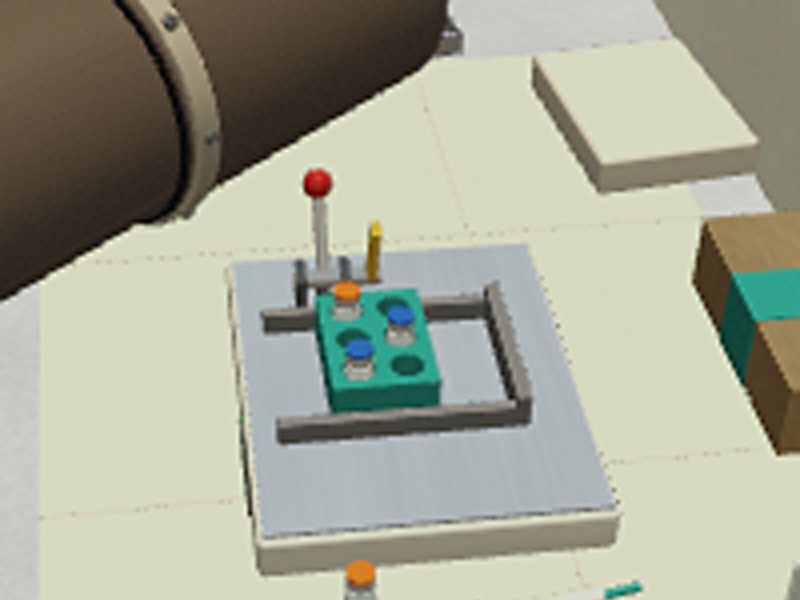

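View pics/top0z.png

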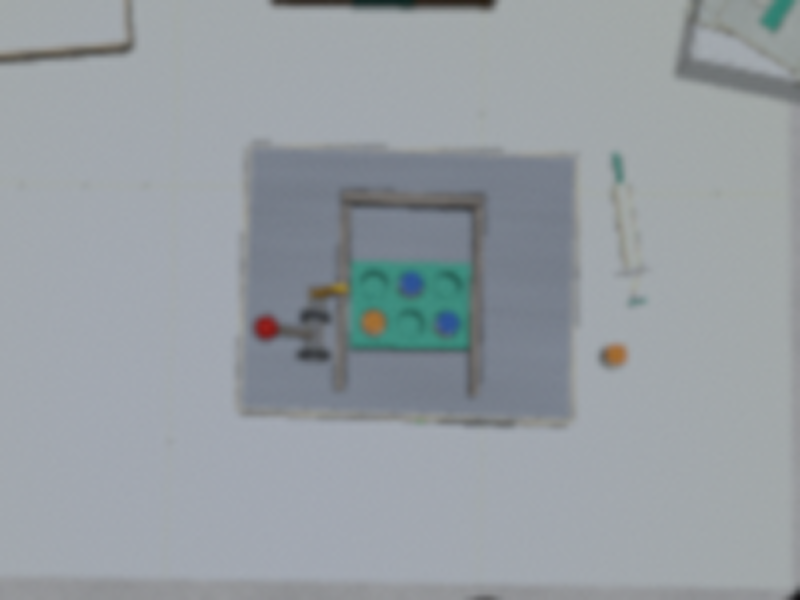

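```bash
cat > h.py <<'E'
import numpy as np,cv2
from plant import r,imaging
from scipy.optimize import least_squares
np.set_printoptions(precision=4,suppress=True)
C={n:imaging.get_calibration(n) for n in("side","top")}
def proj(n,X):
    c=C[n];p=(c["R"]@np.atleast_2d(X).T).T+c["t"];u=(c["mtx"]@p.T).T;return u[:,:2]/u[:,2:]
def ray(n,uv,z):
    c=C[n];d=c["R"].T@np.linalg.inv(c["mtx"])@np.array([*uv,1]);o=-c["R"].T@c["t"];return o+d*(z-o[2])/d[2]
def mw(p,X):
    X=np.atleast_2d(X).astype(float);a=p[2];c,s=np.cos(a),np.sin(a)
    return np.c_[p[0]+c*X[:,0]-s*X[:,1],p[1]+s*X[:,0]+c*X[:,1],X[:,2]]
E
cat > b.py <<'E'
from h import *
cor=np.array([[.13,.16,.045],[.13,-.16,.045],[-.13,-.16,.045],[-.13,.16,.045]])
top=np.array([[248,145],[578,155],[572,420],[240,412]])/4+[250,130]
side=np.array([[527,245],[618,512],[260,535],[232,262]])/4+[220,130]
def other(n):
    return {"stop":[.07,0,.06],"lever_hinge":[-.056,.088,.075],"lever_knob":[-.056,.131,.136]}
det={"top":{"stop":(351.1,183.7),"lever_hinge":(328.4,213.7),"lever_knob":(316.5,211.8)},
"side":{"stop":(348.2,216.2),"lever_hinge":(300,201.1),"lever_knob":(299.3,175.8)}}
def res(p,cams):
    o=[]
    for n,q in(("top",top),("side",side)):
        if n not in cams: continue
        o.append(proj(n,mw(p,cor))-q)
        for k,v in det[n].items():o.append(proj(n,mw(p,other(n)[k]))-v)
    return np.concatenate(o).ravel()
for cams in(["top"],["side"],["top","side"]):
    s=least_squares(res,[.55,-.03,0],args=(cams,),loss="soft_l1");print(cams,s.x,np.degrees(s.x[2]));print(res(s.x,cams).reshape(-1,2).round(1).tolist())
p=s.x; np.save("p.npy",p)
a=p[2];R=np.array([[np.cos(a),np.sin(a)],[-np.sin(a),np.cos(a)]])
# rack: top face corners front (z .085) and front-bottom
for n,uv,z in [("top",((350-0)/4+250,350/4+130),.085),("top",(468/4+250,350/4+130),.085),("top",(412/4+250,262/4+130),.085),("side",(331/4+220,412/4+130),.045),("side",(440/4+220,407/4+130),.045),("side",(316/4+220,295/4+130),.085),("side",(331/4+220,392/4+130),.085),("top",(348.9,217.4),.065),("side",(295.1,220.3),.065)]:
    w=ray(n,uv,z);print(n,w,"mixer",R@(w[:2]-p[:2]))
for k,X in {"stop":[.07,0,.06],"knob":[-.056,.131,.136],"hinge":[-.056,.088,.075]}.items(): print(k,mw(p,X))
E
python3 b.py
```

```text
['top'] [ 0.5621 -0.0786 -0.0149] -0.8544461240647865
[[-0.9, -0.8], [0.3, -0.7], [0.5, 1.2], [-1.3, 0.6], [1.6, -1.9], [-0.0, 0.3], [-0.1, 0.5]]
['side'] [ 0.5669 -0.0809 -0.0175] -0.9999210110247149
[[1.0, -1.6], [1.8, -0.4], [-0.8, 1.8], [-1.6, -0.8], [-3.4, 2.0], [0.9, -1.6], [0.2, 0.2]]
['top', 'side'] [ 0.5645 -0.0794 -0.0161] -0.9246642988820157
[[-0.6, -1.5], [0.5, -1.3], [0.7, 0.6], [-1.1, -0.2], [1.9, -2.6], [0.2, -0.4], [0.1, -0.2], [0.2, -1.8], [0.9, -0.8], [-1.6, 1.5], [-2.3, -1.0], [-4.2, 1.7], [0.1, -1.8], [-0.7, 0.0]]
top [ 0.4941 -0.0238  0.085 ] mixer [-0.0714  0.0545]
top [ 0.4958 -0.133   0.085 ] mixer [-0.0678 -0.0547]
top [ 0.577  -0.0802  0.085 ] mixer [ 0.0124 -0.0006]
side [ 0.5018 -0.1155  0.045 ] mixer [-0.0621 -0.0371]
side [ 0.5839 -0.1207  0.045 ] mixer [ 0.02  -0.041]
side [ 0.502  -0.0249  0.085 ] mixer [-0.0634  0.0535]
side [ 0.4987 -0.1371  0.085 ] mixer [-0.0649 -0.0587]
top [ 0.4965 -0.0667  0.065 ] mixer [-0.0682  0.0116]
side [ 0.4834 -0.078   0.065 ] mixer [-0.0812  0.0001]
stop [[ 0.6345 -0.0805  0.06  ]]
knob [[0.5107 0.0525 0.136 ]]
hinge [[0.51   0.0095 0.075 ]]
```

>>> drive_tool:
  deltas:
    - [1,2.7,1,0,0,0.07]
    - [2.3,6,2,0,0,0.14]
    - [3.6,9.5,3,0,0,0.21]
    - [4.9,13,4,0,0,0.28]
    - [6.2,16.5,4,0,0,0.35]
    - [7.5,20,4,0,0,0.42]
    - [8.8,23.5,4,0,0,0.49]
    - [10,27,4,0,0,0.56]

```text
time_s: 1.37
tcp_pos: [0.3599, -0.3515, 0.2413]
eef_rot: [-90.0, -0.0, 54.9]
contact_force: [1.3, -0.1, -0.0]
gripper_width: 0.0877
```

```bash
python3 -c "
from plant import imaging,r
print(imaging.get_calibration('wrist'))"
```

```text
{'mtx': array([[308.88564113,   0.        , 317.58812653],
       [  0.        , 308.88564113, 202.55028744],
       [  0.        ,   0.        ,   1.        ]]), 'T_tool_cam': array([[-3.26463668e-04,  9.60267912e-01,  2.79079614e-01,
        -7.61379435e-02],
       [-1.05008904e-03, -2.79079804e-01,  9.60267338e-01,
        -1.82927764e-01],
       [ 9.99999395e-01,  2.04339542e-05,  1.09947622e-03,
         1.06063973e-04],
       [ 0.00000000e+00,  0.00000000e+00,  0.00000000e+00,
         1.00000000e+00]])}
```

>>> drive_tool:
  deltas:
    - [1.3,3.4,0,0,0,0.075]
    - [2.6,6.8,0,0,0,0.15]
    - [3.9,10.2,0,0,0,0.225]
    - [5.2,13.6,0,0,0,0.3]
    - [6.5,17,0,0,0,0.375]
    - [7.8,20.5,0,0,0,0.45]
    - [9,24,0,0,0,0.525]
    - [10.2,27.3,0,0,0,0.597]
  claw: 0
  squeeze: 10

```text
time_s: 2.03
tcp_pos: [0.4619, -0.0781, 0.2415]
eef_rot: [-90.1, -0.0, 89.1]
contact_force: [0.9, -0.3, 0.2]
gripper_width: 0.0401
```

```bash
cat > c.py <<'E'
from h import *
import sys
t=sys.argv[1]
s=r.get_state();print(s["time_s"],s["tcp_pos"],s["eef_rot"],s["contact_force"],s["gripper_width"])
for n in sys.argv[2:]:
    im=imaging.capture(n);cv2.imwrite(f"pics/{n}{t}.png",im[:,:,::-1])
E
python3 c.py 1 wrist side
```

```text
2.0333 [ 0.4619 -0.0781  0.2415] [-90.0679  -0.0185  89.1469] [ 0.9421 -0.2877  0.1597] 0.04008324850369806
```

View pics/wrist1.png

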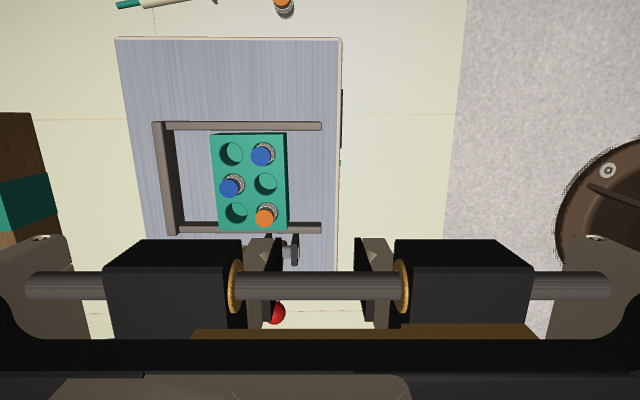

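View pics/side1.png

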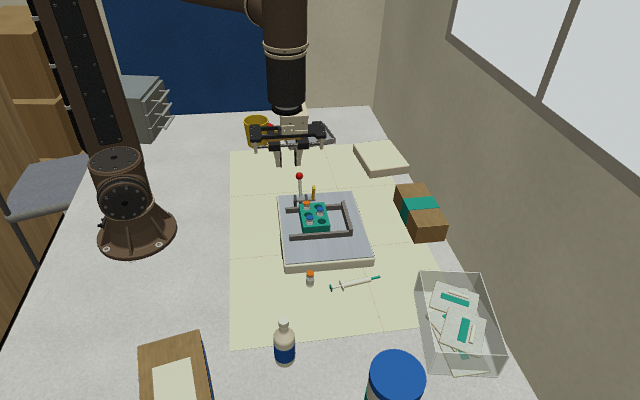

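```bash
cat >> h.py <<'E'
from scipy.spatial.transform import Rotation as Ro
def setwrist(pos,rot):
    c=imaging.get_calibration("wrist");T=np.eye(4);T[:3,:3]=Ro.from_euler("xyz",rot,degrees=True).as_matrix();T[:3,3]=pos
    W=np.linalg.inv(T@c["T_tool_cam"]);C["wrist"]={"mtx":c["mtx"],"R":W[:3,:3],"t":W[:3,3]}
E
python3 - <<'E'
from h import *
setwrist([0.4619,-0.0781,0.2415],[-90.0679,-0.0185,89.1469])
p=np.load("p.npy");a=p[2];R=np.array([[np.cos(a),np.sin(a)],[-np.sin(a),np.cos(a)]])
for k,uv,z in [("corner far+x,-y",(115,38),.045),("corner -x,-y",(340,39),.045),("guide end -y",(322,123),.065),("guide end -y outer",(322,131),.065),("guide end +y",(322,223),.065),("stop top inner -y",(166,131),.075),("rack front top -y",(286,133),.085),("rack front top +y",(287,229),.085),("rack back -y",(210,135),.085),("rack back +y",(217,231),.085)]:
    w=ray("wrist",uv,z);print(k,w,"mixer",R@(w[:2]-p[:2]))
E
python3 - <<'E'
import cv2
a=cv2.imread("pics/wrist1.png")
cv2.imwrite("pics/w1z.png",cv2.resize(a[20:250,100:350],(800,736),interpolation=cv2.INTER_CUBIC)[:600])
E
```

```text
corner far+x,-y [ 0.6833 -0.2365  0.045 ] mixer [ 0.1213 -0.1552]
corner -x,-y [ 0.4341 -0.2319  0.045 ] mixer [-0.1279 -0.1546]
guide end -y [ 0.4553 -0.1426  0.065 ] mixer [-0.1082 -0.065 ]
guide end -y outer [ 0.4554 -0.1338  0.065 ] mixer [-0.1082 -0.0562]
guide end +y [ 0.4566 -0.0229  0.065 ] mixer [-0.1089  0.0548]
stop top inner -y [ 0.6277 -0.1369  0.075 ] mixer [ 0.0641 -0.0565]
rack front top -y [ 0.4943 -0.1334  0.085 ] mixer [-0.0693 -0.0551]
rack front top +y [ 0.4979 -0.0233  0.085 ] mixer [-0.0675  0.055 ]
rack back -y [ 0.5762 -0.1325  0.085 ] mixer [ 0.0125 -0.0529]
rack back +y [ 0.5804 -0.022   0.085 ] mixer [0.0149 0.0577]
```

View pics/w1z.png

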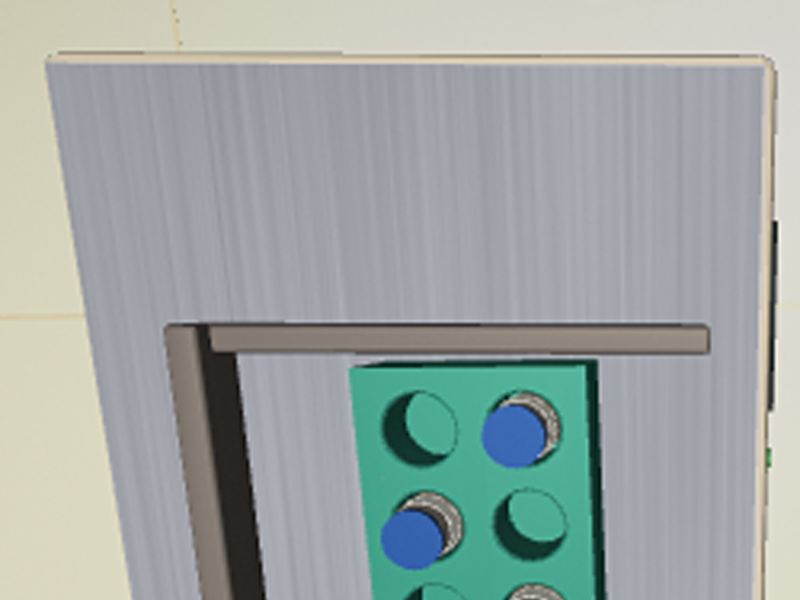

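>>> drive_tool:
  deltas:
    - [-0.4,0,-2.3,0,0,0]
    - [-0.4,0,-5.3,0,0,0]
    - [-0.4,0,-8.5,0,0,0]
    - [-0.4,0,-11.5,0,0,0]
    - [-0.4,0,-14.5,0,0,0]
    - [-0.4,0,-16.5,0,0,0]
    - [-0.4,0,-18,0,0,0]
    - [-0.4,0,-18.5,0,0,0]

```text
time_s: 2.8
tcp_pos: [0.4559, -0.0806, 0.0538]
eef_rot: [-89.8, 0.0, 88.9]
contact_force: [-0.3, -0.2, -0.9]
gripper_width: 0.0005
```

```bash
python3 c.py 2 wrist side; python3 -c "
import cv2
a=cv2.imread('pics/side2.png');cv2.imwrite('pics/side2z.png',cv2.resize(a[130:280,220:420],(800,600),interpolation=cv2.INTER_CUBIC))"
```

```text
2.8 [ 0.4559 -0.0806  0.0538] [-89.7956   0.0374  88.855 ] [-0.283  -0.2069 -0.8687] 0.00045109942737525855
```

View pics/side2z.png

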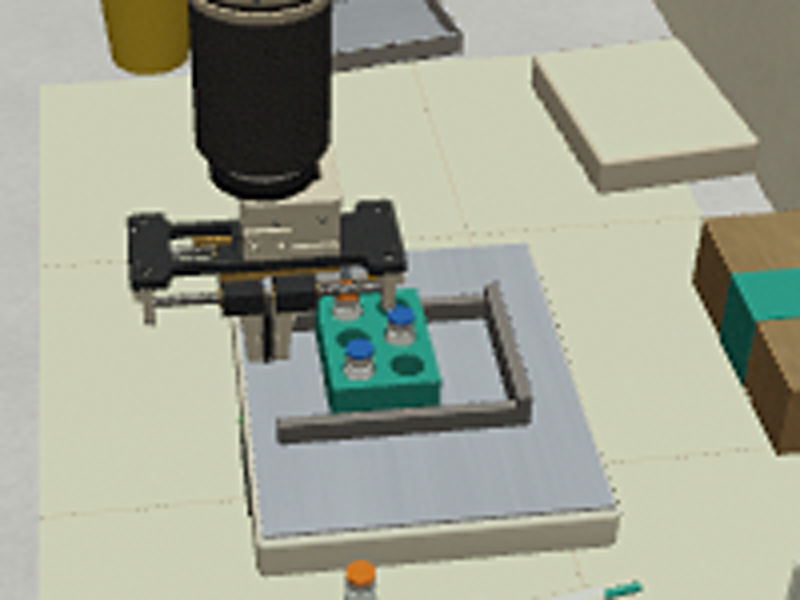

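View pics/wrist2.png

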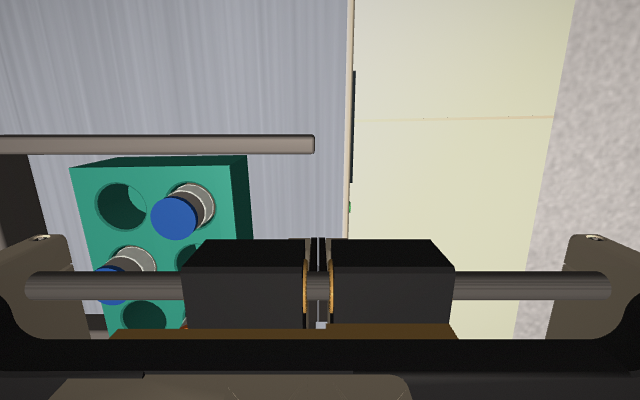

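>>> drive_tool:
  deltas:
    - [0.4,0.1,0.4,0,0,0]
    - [0.9,0.1,0.4,0,0,0]
    - [1.4,0.1,0.4,0,0,0]
    - [1.8,0.1,0.4,0,0,0]
    - [2.2,0.1,0.4,0,0,0]
    - [2.7,0.1,0.4,0,0,0]
    - [3.2,0.1,0.4,0,0,0]
    - [3.7,0.1,0.4,0,0,0]

```text
time_s: 3.57
tcp_pos: [0.4951, -0.0791, 0.0599]
eef_rot: [-90.0, 0.0, 88.9]
contact_force: [0.6, 0.7, -0.1]
gripper_width: 0.0003
```

>>> drive_tool:
  deltas:
    - [0.5,0,0,0,0,0]
    - [1,0,0,0,0,0]
    - [1.5,0,0,0,0,0]
    - [2,0,0,0,0,0]
    - [2.4,0,0,0,0,0]
    - [2.7,0,0,0,0,0]
    - [2.9,0,0,0,0,0]
    - [3,0,0,0,0,0]

```text
time_s: 4.23
tcp_pos: [0.5248, -0.0791, 0.0599]
eef_rot: [-90.0, 0.0, 88.9]
contact_force: [-0.0, 0.3, -0.6]
gripper_width: 0.0003
```

```bash
python3 c.py 3 wrist side; python3 -c "
import cv2
a=cv2.imread('pics/side3.png');cv2.imwrite('pics/side3z.png',cv2.resize(a[130:280,220:420],(800,600),interpolation=cv2.INTER_CUBIC))"
```

```text
4.2333 [ 0.5248 -0.0791  0.0599] [-89.994    0.0014  88.9067] [-0.0177  0.2618 -0.5632] 0.00033289775859437766
```

View pics/side3z.png

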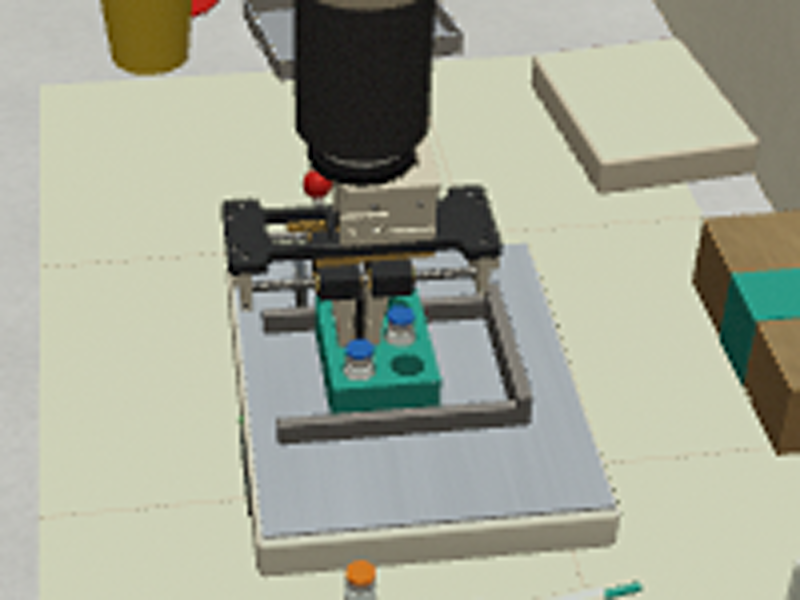

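View pics/wrist3.png

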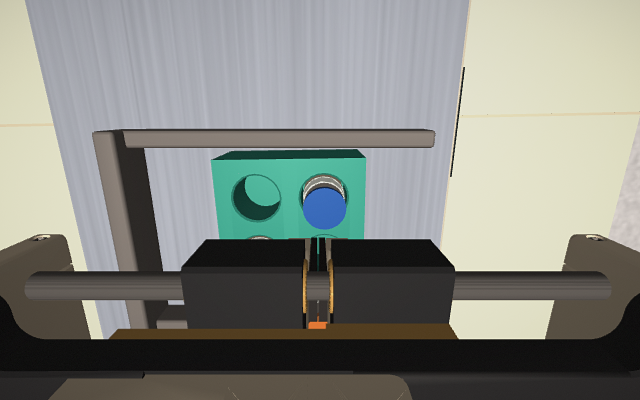

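```bash
python3 - <<'E'
from h import *
z=lambda u:(u-[220,130])*4
print(z(proj("side",[.5248,-.0791,.0599])), z(proj("side",[.5248,-.0791,.095])), z(proj("side",[.4559,-.0806,.0538])))
setwrist([.5248,-.0791,.0599],[-90,0,88.9])
print(proj("wrist",[.5248,-.0791,.0599]))
for uv in [(364,157),(212,157)]: print(ray("wrist",uv,.085))
for uv in [(435,131),(125,133)]: print(ray("wrist",uv,.065))
E
python3 -c "
import cv2
a=cv2.imread('pics/side3.png');cv2.imwrite('pics/side3y.png',cv2.resize(a[180:240,270:350],(800,600),interpolation=cv2.INTER_CUBIC))"
```

```text
[[354.6527 362.5968]] [[355.3219 327.2961]] [[264.8367 377.6821]]
[[316.5467 236.7079]]
[ 0.4995 -0.1328  0.085 ]
[ 0.577  -0.1343  0.085 ]
[ 0.4569 -0.1439  0.065 ]
[ 0.6312 -0.1461  0.065 ]
```

View pics/side3y.png

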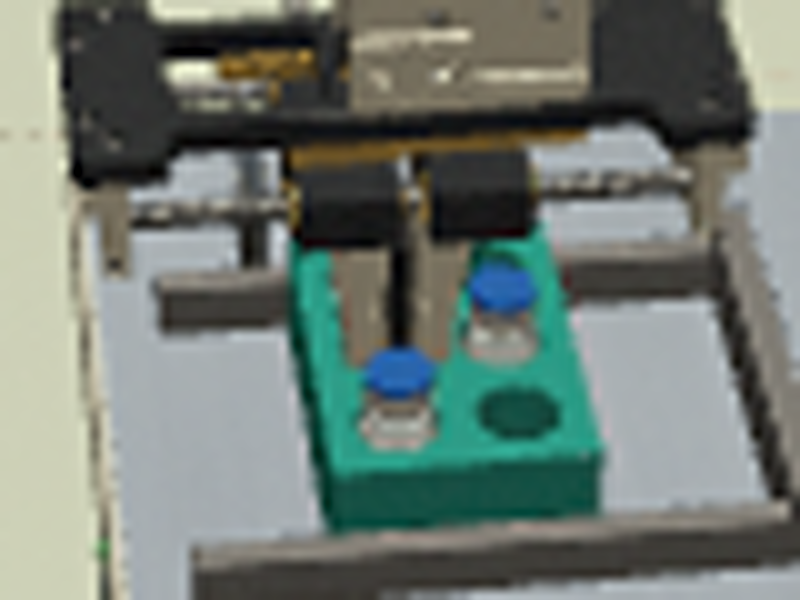

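```bash
python3 -c "
import cv2,sys
sys.path.insert(0,'.')
from h import *
a=cv2.imread('pics/side2.png');b=cv2.resize(a[180:240,255:335],(800,600),interpolation=cv2.INTER_CUBIC)
for z in (.0538,.065,.075,.085):
    for dy in (-.0095,.0095):
        u=(proj('side',[.4559,-.0806+dy,z])[0]-[255,180]+.5)*10
        print(z,dy,u); cv2.circle(b,tuple(int(v) for v in u),4,(0,0,255),-1)
cv2.imwrite('pics/side2y.png',b)
"
```

```text
0.0538 -0.0095 [320.3183 470.0627]
0.0538 0.0095 [313.9021 428.5874]
0.065 -0.0095 [319.6403 442.2376]
0.065 0.0095 [313.1971 400.8591]
0.075 -0.0095 [319.0285 417.135 ]
0.075 0.0095 [312.5612 375.8469]
0.085 -0.0095 [318.4107 391.7846]
0.085 0.0095 [311.919  350.5906]
```

View pics/side2y.png

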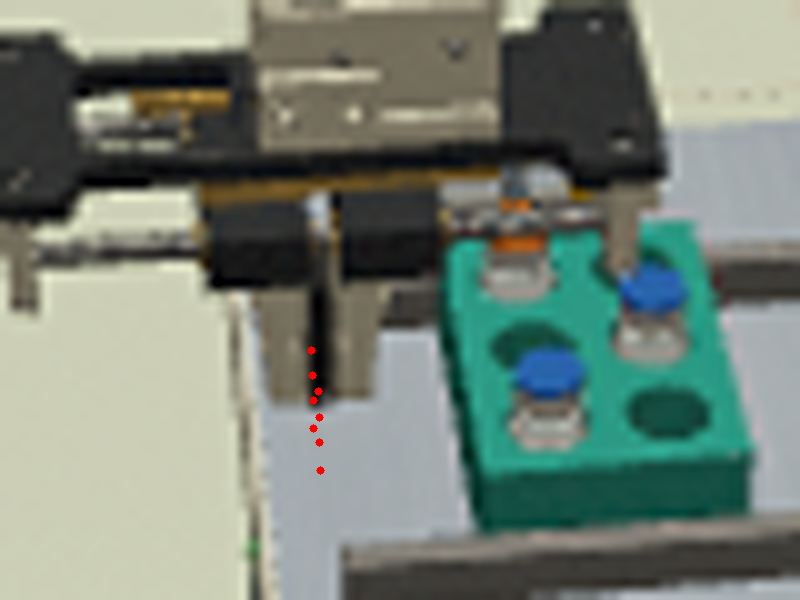

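>>> drive_tool:
  deltas:
    - [0,0,1,0,0,0]
    - [0,0,3,0,0,0]
    - [-1,0,4,0,0,0]
    - [-3,0,5,0,0,0]
    - [-5,0,5,0,-0.05,0]
    - [-6.5,0,5,0,-0.1,0]
    - [-7.5,0,5,0,-0.15,0]
    - [-7.5,0,5,0,-0.2,0]

```text
time_s: 5.0
tcp_pos: [0.4478, -0.0793, 0.1107]
eef_rot: [-101.6, -0.3, 88.9]
contact_force: [0.5, -0.4, -0.1]
gripper_width: 0.0009
```

>>> drive_tool:
  deltas:
    - [0,0,0,0,0,0]
    - [0,0,0,0,0,0]
    - [0,0,0,0,0,0]
    - [0,0,0,0,0,0]
    - [0,0,0,0,0,0]
    - [0,0,0,0,0,0]
    - [0,0,0,0,0,0]
    - [0,0,0,0,0,0]

```text
time_s: 5.67
tcp_pos: [0.4497, -0.0791, 0.1097]
eef_rot: [-101.4, -0.2, 88.9]
contact_force: [-0.2, 0.3, -0.1]
gripper_width: 0.0008
```

```bash
python3 c.py 4 side; python3 -c "
import sys
sys.path.insert(0,'.')
from h import *
s=r.get_state();print(s['joints'])
M=Ro.from_euler('xyz',s['eef_rot'],degrees=True).as_matrix();P=s['tcp_pos']
a=cv2.imread('pics/side4.png');b=cv2.resize(a[160:220,250:330],(800,600),interpolation=cv2.INTER_CUBIC)
for back in (0,.01,.02,.03,.047+.019):
    for dx in (-.0095,.0095):
        u=(proj('side',P+M@[dx,-back,0])[0]-[250,160]+.5)*10
        cv2.circle(b,tuple(int(v) for v in u),3,(0,0,255),-1)
cv2.imwrite('pics/side4y.png',b)
"
```

```text
5.6667 [ 0.4497 -0.0791  0.1097] [-101.4095   -0.2009   88.9211] [-0.2332  0.286  -0.0591] 0.0007639018025962468
[ 18.2436  -3.0955 -44.853    5.8593 -37.5337 -23.6544]
```

View pics/side4y.png

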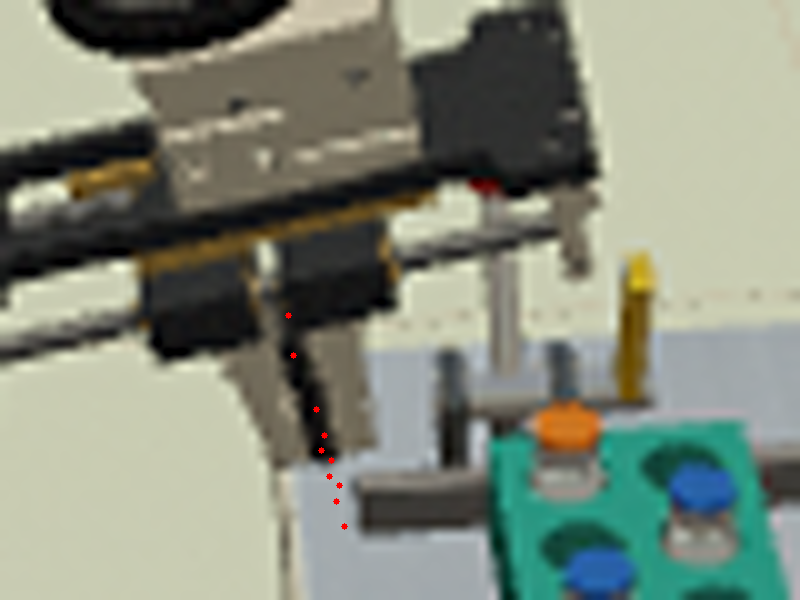

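>>> drive_tool:
  deltas:
    - [0,0,-1,0,0,0]
    - [0,0,-2.2,0,0,0]
    - [0,0,-3.4,0,0,0]
    - [0,0,-4.4,0,0,0]
    - [0,0,-5.2,0,0,0]
    - [0,0,-5.6,0,0,0]
    - [0,0,-5.8,0,0,0]
    - [0,0,-5.8,0,0,0]

```text
time_s: 6.38
tcp_pos: [0.4495, -0.0791, 0.0517]
eef_rot: [-101.4, -0.2, 88.9]
contact_force: [0.3, 0.8, 0.1]
gripper_width: 0.0
```

```bash
python3 c.py 5 side; python3 -c "
import cv2
a=cv2.imread('pics/side5.png');cv2.imwrite('pics/side5y.png',cv2.resize(a[180:240,250:330],(800,600),interpolation=cv2.INTER_CUBIC))"
```

```text
6.3833 [ 0.4495 -0.0791  0.0517] [-101.4171   -0.1981   88.936 ] [0.2649 0.8141 0.0645] 4.1297493892806895e-05
```

View pics/side5y.png

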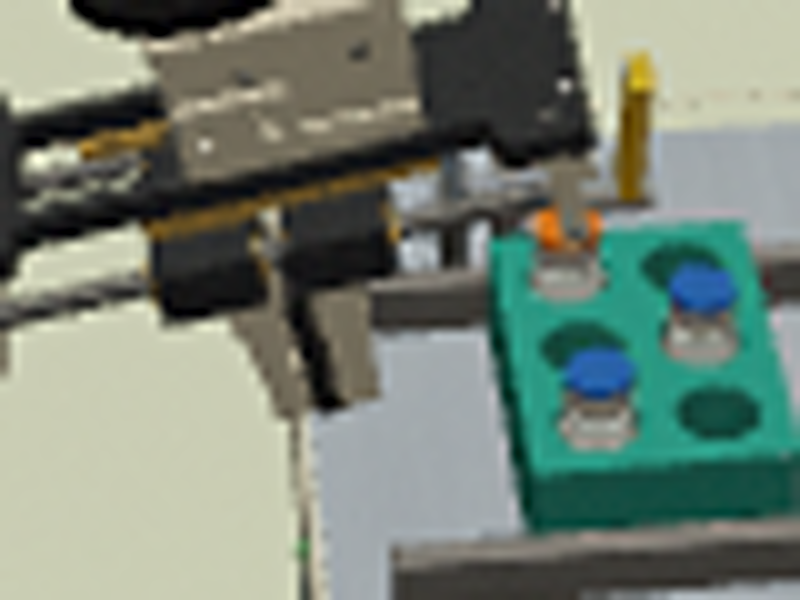

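>>> drive_tool:
  deltas:
    - [0,0,-0.3,0,0,0]
    - [0,0,-0.6,0,0,0]
    - [0,0,-0.9,0,0,0]
    - [0,0,-1.1,0,0,0]
    - [0.5,0,-1.1,0,0,0]
    - [1,0,-1.1,0,0,0]
    - [1.5,0,-1.1,0,0,0]
    - [2,0,-1.1,0,0,0]

```text
time_s: 7.1
tcp_pos: [0.4706, -0.079, 0.0411]
eef_rot: [-101.5, -0.2, 88.9]
contact_force: [0.4, -0.5, -0.0]
gripper_width: 0.0008
```

>>> drive_tool:
  deltas:
    - [0.4,0,0,0,0,0]
    - [0.8,0,0,0,0,0]
    - [1.2,0,0,0,0,0]
    - [1.6,0,0,0,0,0]
    - [2,0,0,0,0,0]
    - [2.4,0,0,0,0,0]
    - [2.8,0,0,0,0,0]
    - [3.2,0,0,0,0,0]

```text
time_s: 7.77
tcp_pos: [0.5014, -0.0792, 0.0407]
eef_rot: [-101.4, -0.2, 88.9]
contact_force: [-2.0, -0.3, 0.4]
gripper_width: 0.0002
```

```bash
python3 c.py 6 side; python3 -c "
import cv2
a=cv2.imread('pics/side6.png');cv2.imwrite('pics/side6y.png',cv2.resize(a[170:245,260:360],(800,600),interpolation=cv2.INTER_CUBIC))"
```

```text
7.7667 [ 0.5014 -0.0792  0.0407] [-101.4077   -0.2066   88.92  ] [-2.0495 -0.2879  0.3885] 0.00024514888948773444
```

View pics/side6y.png

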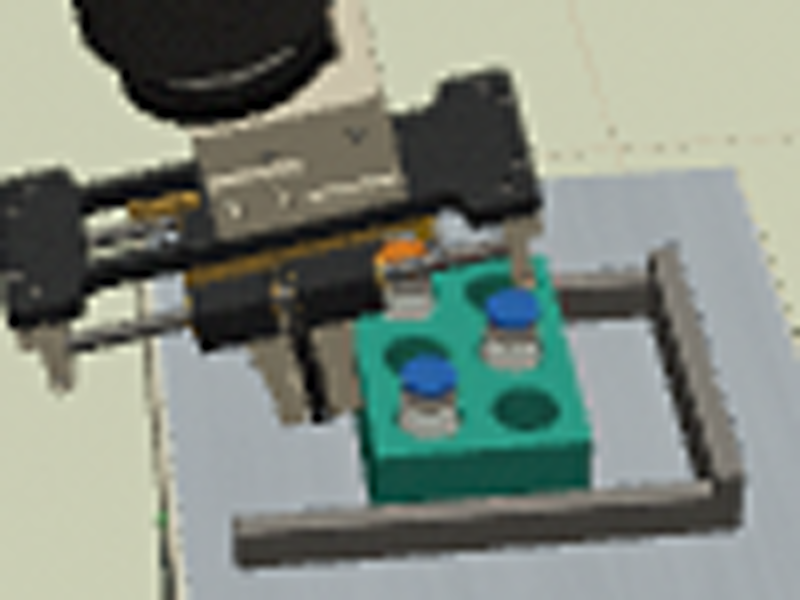

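```bash
python3 c.py 7 wrist top
python3 - <<'E'
from h import *
s=r.get_state();P=s['tcp_pos'];setwrist(P,s['eef_rot']);M=Ro.from_euler('xyz',s['eef_rot'],degrees=True).as_matrix()
a=cv2.imread('pics/wrist7.png')
for back in (0,.0125,.025):
    for dx in (-.0095,.0095):
        for dz in(-.02,.02):
            print(back,dx,dz,proj('wrist',P+M@[dx,-back,dz])[0])
b=cv2.imread('pics/top7.png');cv2.imwrite('pics/top7z.png',cv2.resize(b[150:250,290:420],(780,600),interpolation=cv2.INTER_CUBIC))
print(proj('top',P),(proj('top',P)-[290,150])*6)
cv2.imwrite('pics/w7z.png',cv2.resize(a[100:340,160:480],(800,600),interpolation=cv2.INTER_CUBIC))
E
```

```text
7.8167 [ 0.5025 -0.079   0.0409] [-101.4575   -0.2095   88.9459] [-0.9401 -0.151  -0.7452] 0.0006718847722323808
0 -0.0095 -0.02 [284.499  222.6044]
0 -0.0095 0.02 [348.0827 222.5958]
0 0.0095 -0.02 [285.3713 250.2974]
0 0.0095 0.02 [347.2617 250.282 ]
0.0125 -0.0095 -0.02 [282.347  229.8512]
0.0125 -0.0095 0.02 [350.116 229.84 ]
0.0125 0.0095 -0.02 [283.336  259.1103]
0.0125 0.0095 0.02 [349.1848 259.0915]
0.025 -0.0095 -0.02 [279.8916 238.1194]
0.025 -0.0095 0.02 [352.4356 238.105 ]
0.025 0.0095 -0.02 [281.0226 269.1277]
0.025 0.0095 0.02 [351.3707 269.1047]
[[351.9007 216.3943]] [[371.4043 398.366 ]]
```

View pics/w7z.png

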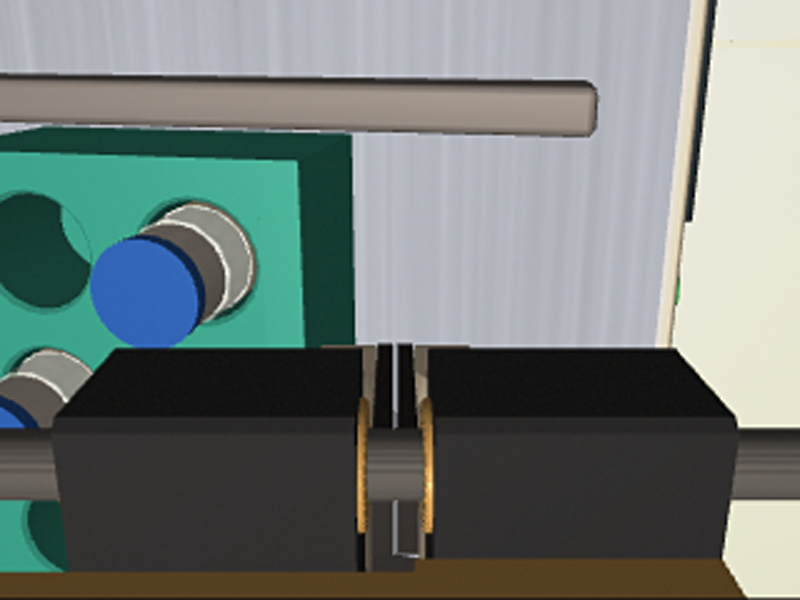

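View pics/top7z.png

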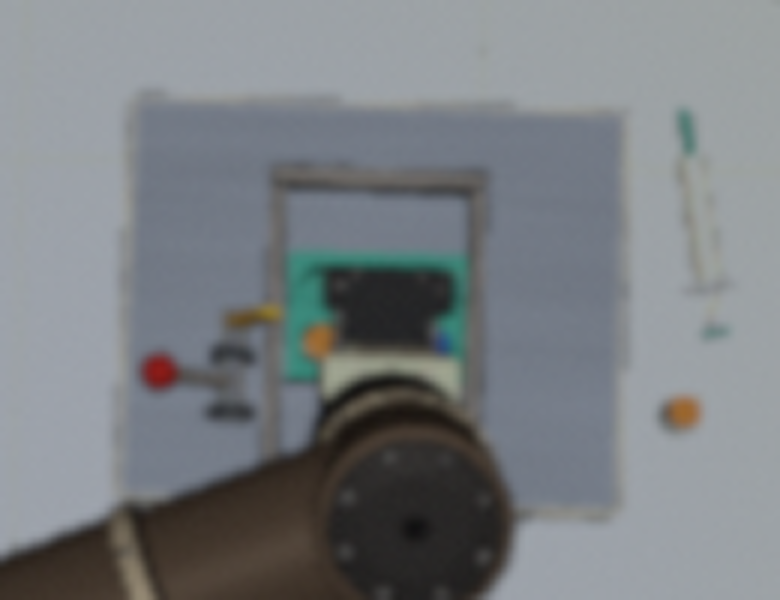

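>>> drive_tool:
  deltas:
    - [0.4,0,0,0,0,0]
    - [0.8,0,0,0,0,0]
    - [1.2,0,0,0,0,0]
    - [1.6,0,0,0,0,0]
    - [2,0,0,0,0,0]
    - [2.4,0,0,0,0,0]
    - [2.7,0,0,0,0,0]
    - [3,0,0,0,0,0]

```text
time_s: 8.58
tcp_pos: [0.5319, -0.0791, 0.0409]
eef_rot: [-101.4, -0.2, 88.9]
contact_force: [-1.4, 0.7, 0.4]
gripper_width: 0.0002
```

```bash
python3 c.py 8 side wrist; python3 -c "
import cv2
a=cv2.imread('pics/side8.png');cv2.imwrite('pics/side8y.png',cv2.resize(a[170:245,260:360],(800,600),interpolation=cv2.INTER_CUBIC))"
```

```text
8.5833 [ 0.5319 -0.0791  0.0409] [-101.4466   -0.2139   88.9255] [-1.4159  0.657   0.3682] 0.00018009082396340021
```

View pics/side8y.png

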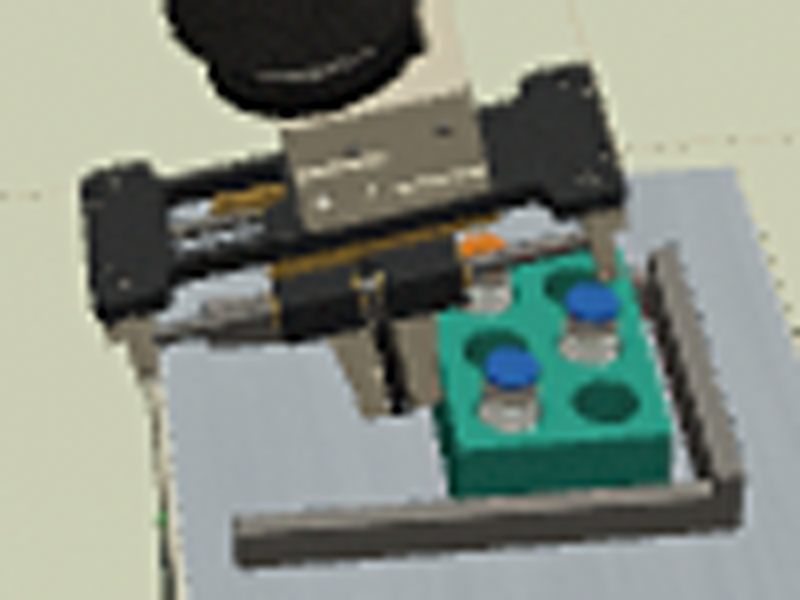

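View pics/wrist8.png

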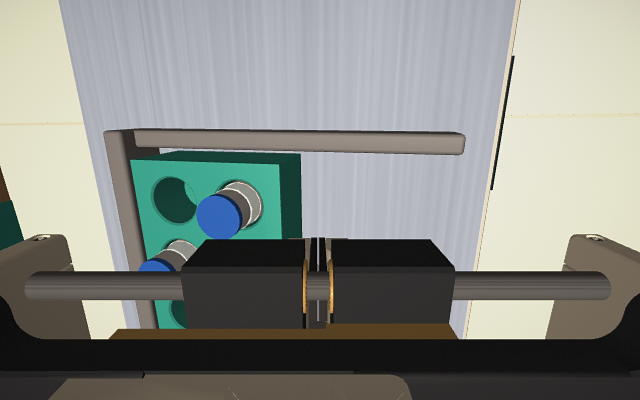

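>>> drive_tool:
  deltas:
    - [0.1,0,0,0,0,0]
    - [0.2,0,0,0,0,0]
    - [0.3,0,0,0,0,0]
    - [0.4,0,0,0,0,0]
    - [0.5,0,0,0,0,0]
    - [0.6,0,0,0,0,0]
    - [0.7,0,0,0,0,0]
    - [0.8,0,0,0,0,0]

```text
time_s: 9.35
tcp_pos: [0.5397, -0.0791, 0.041]
eef_rot: [-101.5, -0.2, 88.9]
contact_force: [-3.4, 0.8, 2.2]
gripper_width: 0.0008
```

>>> drive_tool:
  deltas:
    - [0.05,0,0,0,0,0]
    - [0.1,0,0,0,0,0]
    - [0.15,0,0,0,0,0]
    - [0.2,0,0,0,0,0]
    - [0.25,0,0,0,0,0]
    - [0.3,0,0,0,0,0]
    - [0.35,0,0,0,0,0]
    - [0.4,0,0,0,0,0]

```text
time_s: 10.02
tcp_pos: [0.5436, -0.079, 0.041]
eef_rot: [-101.5, -0.2, 88.9]
contact_force: [-3.2, -0.5, 1.8]
gripper_width: 0.0005
```

>>> drive_tool:
  deltas:
    - [0.05,0,0,0,0,0]
    - [0.1,0,0,0,0,0]
    - [0.15,0,0,0,0,0]
    - [0.2,0,0,0,0,0]
    - [0.25,0,0,0,0,0]
    - [0.3,0,0,0,0,0]
    - [0.35,0,0,0,0,0]
    - [0.4,0,0,0,0,0]

```text
time_s: 10.68
tcp_pos: [0.5453, -0.0794, 0.0402]
eef_rot: [-101.2, -0.2, 88.9]
contact_force: [-11.8, 3.3, 9.0]
gripper_width: 0.0005
```

```bash
python3 c.py 9 side wrist; python3 -c "
import cv2
a=cv2.imread('pics/side9.png');cv2.imwrite('pics/side9y.png',cv2.resize(a[170:245,260:360],(800,600),interpolation=cv2.INTER_CUBIC))"
```

```text
10.6833 [ 0.5453 -0.0794  0.0402] [-101.2399   -0.188    88.8885] [-11.8176   3.2939   9.0362] 0.0004707381520049957
```

View pics/side9y.png

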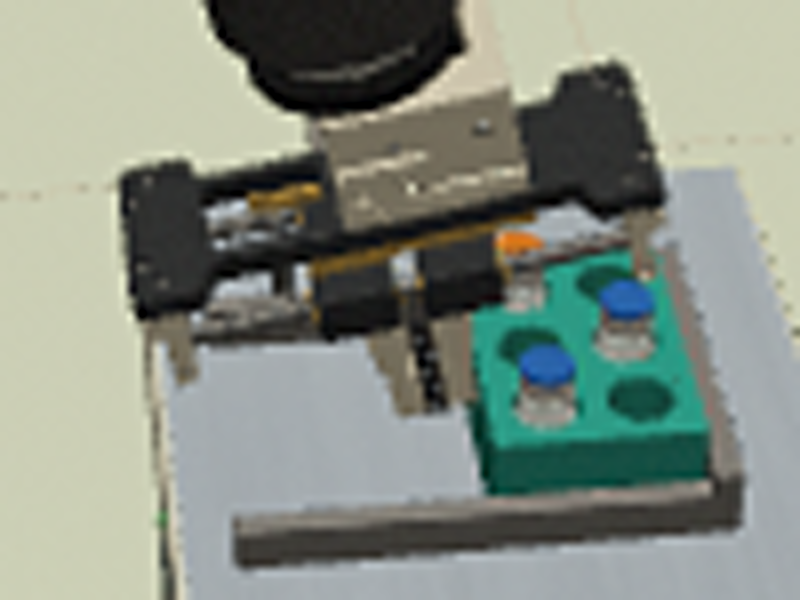

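View pics/wrist9.png

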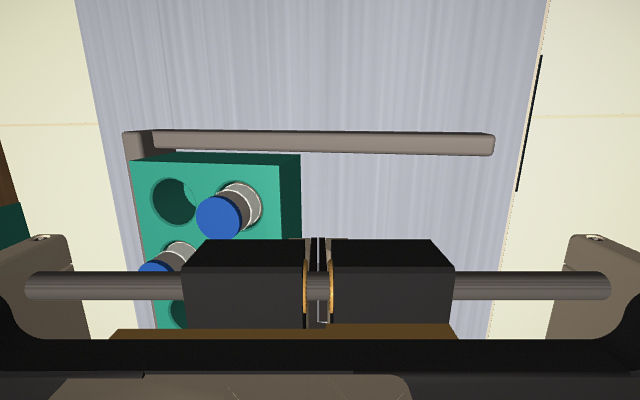

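>>> drive_tool:
  deltas:
    - [-0.6,0,0,0,0,0]
    - [-1.5,0,0,0,0,0]
    - [-2.5,0,0,0,0,0]
    - [-3.2,0,0.8,0,0,0]
    - [-3.5,0,3,0,0,0]
    - [-3.5,0,6,0,0,0]
    - [-3.5,0,9.5,0,0,0]
    - [-3.5,0,13,0,0,0]

```text
time_s: 11.45
tcp_pos: [0.5115, -0.0791, 0.1731]
eef_rot: [-101.5, -0.2, 89.0]
contact_force: [0.8, -0.1, 0.3]
gripper_width: 0.0003
```

>>> drive_tool:
  deltas:
    - [0,0,2,0,0.05,0]
    - [0,1,4,0,0.1,0]
    - [0,4,5,0,0.15,0]
    - [0,7.5,5,0,0.2,0]
    - [0,11,5,0,0.2,0]
    - [0,14.5,5,0,0.2,0]
    - [0,17,5,0,0.2,0]
    - [0,18.5,5,0,0.2,0]

```text
time_s: 12.12
tcp_pos: [0.5121, 0.1084, 0.2217]
eef_rot: [-90.1, -0.0, 89.0]
contact_force: [0.1, -0.2, 0.7]
gripper_width: 0.0006
```

```bash
python3 c.py 10 side wrist top; python3 -c "
import cv2
a=cv2.imread('pics/side10.png');cv2.imwrite('pics/side10y.png',cv2.resize(a[120:270,230:430],(800,600),interpolation=cv2.INTER_CUBIC))"
```

```text
12.1167 [0.5121 0.1084 0.2217] [-90.0519  -0.0469  89.0148] [ 0.084  -0.1993  0.6508] 0.0005726632043217172
```

View pics/side10y.png

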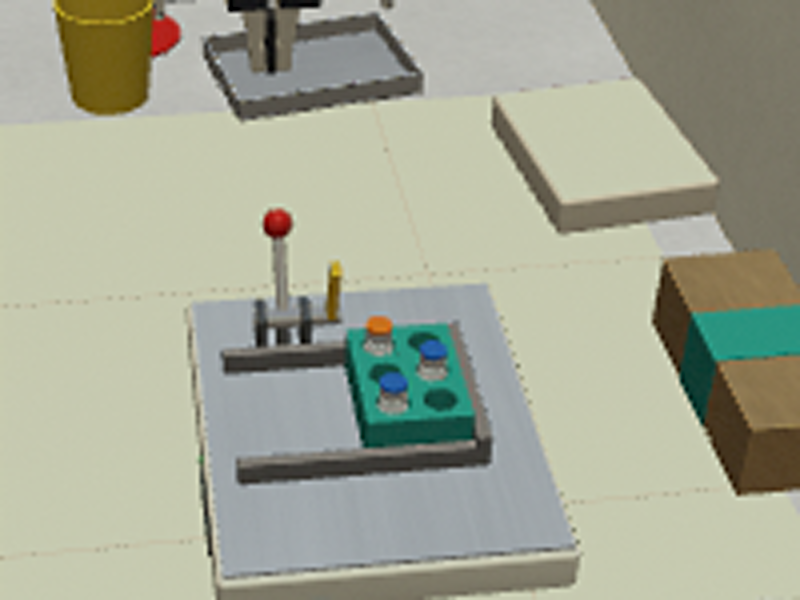

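View pics/wrist10.png

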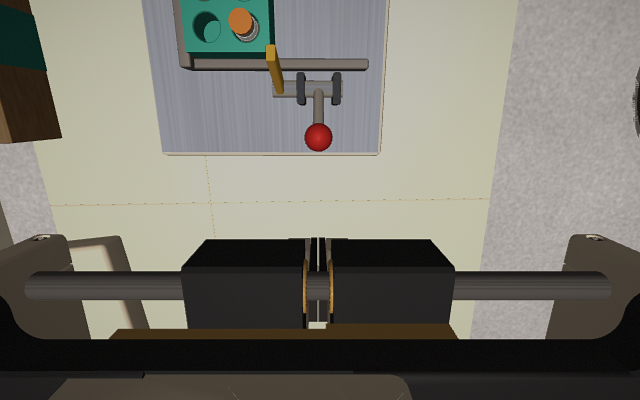

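Run:
```python
from h import *
setwrist([0.5121,0.1084,0.2217],[-90.0519,-0.0469,89.0148])
print(ray("wrist",(318,137),.136))
print(ray("side",(230+277/4,120+223/4),.136))
```

```text
[0.5101 0.0525 0.136 ]
[0.5126 0.0526 0.136 ]
```

>>> drive_tool:
  deltas:
    - [0,0,-2,0,0,0]
    - [0,0,-4.5,0,0,0]
    - [0,0,-7,0,0,0]
    - [0,0,-9,0,0,0]
    - [0,0,-11,0,0,0]
    - [0,0,-12,0,0,0]
    - [0,-0.5,-12.3,0,0,0]
    - [0,-1.3,-12.3,0,0,0]

```text
time_s: 12.93
tcp_pos: [0.5125, 0.0922, 0.098]
eef_rot: [-90.0, 0.0, 88.9]
contact_force: [0.8, 0.5, 0.0]
gripper_width: 0.0002
```

```bash
python3 c.py 11 side; python3 -c "
import cv2
a=cv2.imread('pics/side11.png');cv2.imwrite('pics/side11y.png',cv2.resize(a[130:220,250:370],(800,600),interpolation=cv2.INTER_CUBIC))"
```

```text
12.9333 [0.5125 0.0922 0.098 ] [-89.9706   0.032   88.9353] [0.7705 0.5489 0.027 ] 0.00022201346016445712
```

View pics/side11y.png

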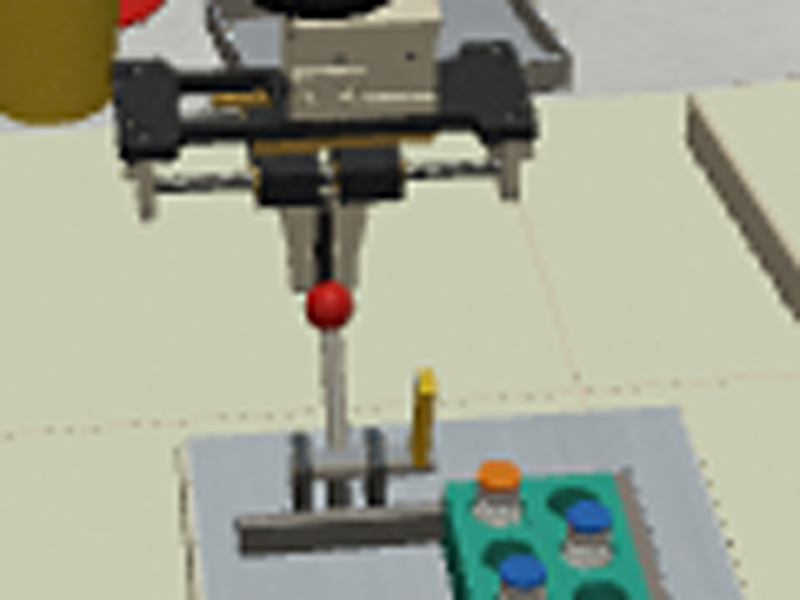

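>>> drive_tool:
  deltas:
    - [0,-0.8,0,0,0,0]
    - [0,-1.6,0,0,0,0]
    - [0,-2.2,0.2,0,0,0]
    - [0,-2.8,0.5,0,0,0]
    - [0,-3.4,0.8,0,0,0]
    - [0,-4,1.05,0,0,0]
    - [0,-4.6,1.25,0,0,0]
    - [0,-5.2,1.35,0,0,0]

```text
time_s: 13.65
tcp_pos: [0.5129, 0.0403, 0.1122]
eef_rot: [-90.1, -0.0, 88.9]
contact_force: [-0.2, 1.7, 0.6]
gripper_width: 0.0005
```

```bash
python3 c.py 12 side; python3 -c "
import cv2
a=cv2.imread('pics/side12.png');cv2.imwrite('pics/side12y.png',cv2.resize(a[130:220,250:370],(800,600),interpolation=cv2.INTER_CUBIC))"
```

```text
13.65 [0.5129 0.0403 0.1122] [-90.063   -0.0229  88.9086] [-0.1721  1.6824  0.6093] 0.0005446693614728321
```

View pics/side12y.png

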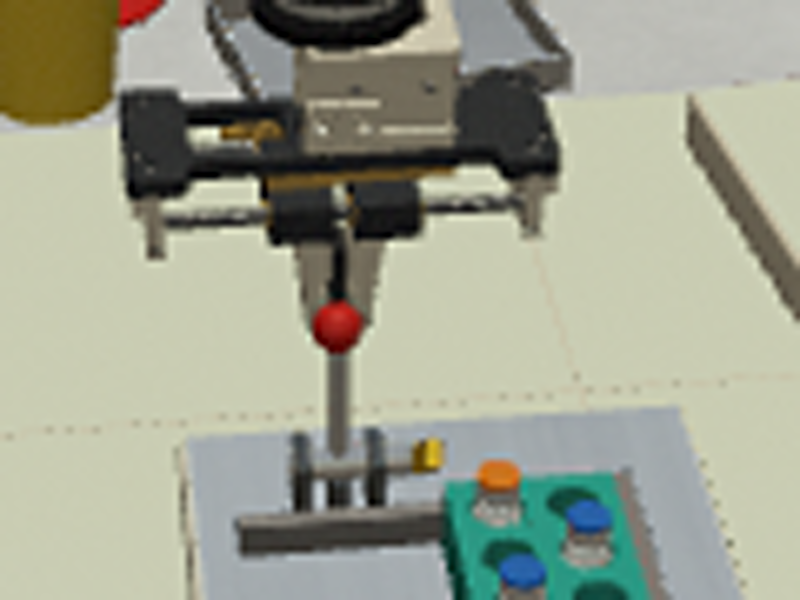

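>>> drive_tool:
  deltas:
    - [0,-0.5,0.1,0,0,0]
    - [0,-1,0.1,0,0,0]
    - [0,-1.5,0.1,0,0,0]
    - [0,-2,0.1,0,0,0]
    - [0,-2.5,0,0,0,0]
    - [0,-3,0,0,0,0]
    - [0,-3.3,0,0,0,0]
    - [0,-3.3,0,0,0,0]

```text
time_s: 14.37
tcp_pos: [0.5125, 0.0073, 0.1113]
eef_rot: [-90.0, 0.0, 88.9]
contact_force: [-0.3, 0.5, 0.4]
gripper_width: 0.0006
```

```bash
python3 c.py 13 side; python3 -c "
import cv2
a=cv2.imread('pics/side13.png');cv2.imwrite('pics/side13y.png',cv2.resize(a[130:220,250:370],(800,600),interpolation=cv2.INTER_CUBIC))"
```

```text
14.3667 [0.5125 0.0073 0.1113] [-89.9821   0.011   88.88  ] [-0.3376  0.4701  0.3621] 0.0006074717178465305
```

View pics/side13y.png

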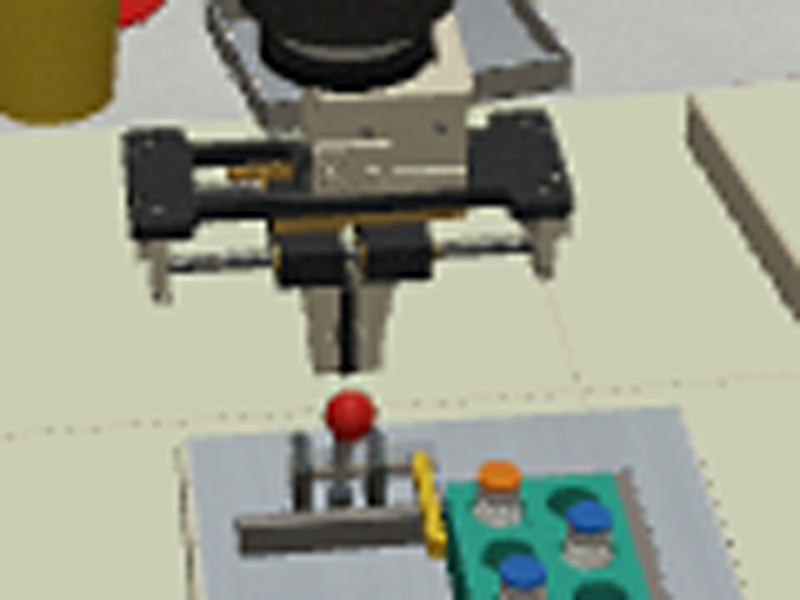

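>>> drive_tool:
  deltas:
    - [0,2,0.5,0,0,0]
    - [0,5,1.5,0,0,0]
    - [0,8,4,0,0,0]
    - [0,11,7,0,0,0]
    - [0,14,10,0,0,0]
    - [0,16,13,0,0,0]
    - [0,17,15,0,0,0]
    - [0,17,15,0,0,0]

```text
time_s: 15.08
tcp_pos: [0.5147, 0.1812, 0.2664]
eef_rot: [-90.4, -0.2, 89.1]
contact_force: [0.9, 0.2, 1.0]
gripper_width: 0.0005
```

```bash
python3 c.py 14 side top wrist
python3 - <<'E'
import cv2
a=cv2.imread('pics/side14.png');cv2.imwrite('pics/side14y.png',cv2.resize(a[150:285,240:420],(800,600),interpolation=cv2.INTER_CUBIC))
a=cv2.imread('pics/top14.png');cv2.imwrite('pics/top14y.png',cv2.resize(a[150:250,290:420],(780,600),interpolation=cv2.INTER_CUBIC))
from h import *
p=np.load("p.npy");print(proj("side",mw(p,[-.056,.045,.136])),proj("side",mw(p,[-.018,.02,.075])))
print([(d["position"],d["score"]) for d in imaging.landmark_of("side","lever_knob")[:1]])
print([(d["position"],d["score"]) for d in imaging.landmark_of("side","rack_front")[:1]],proj("side",mw(p,[-.01,0,.065])))
E
```

```text
15.0833 [0.5147 0.1812 0.2664] [-90.3877  -0.2175  89.0794] [0.8505 0.2458 1.0408] 0.0004710776318655121
[[301.7526 192.172 ]] [[314.9133 212.0693]]
[([334.7, 215.4], 0.59)]
[([316.1, 217.6], 0.81)] [[318.3479 218.5913]]
```

View pics/side14y.png

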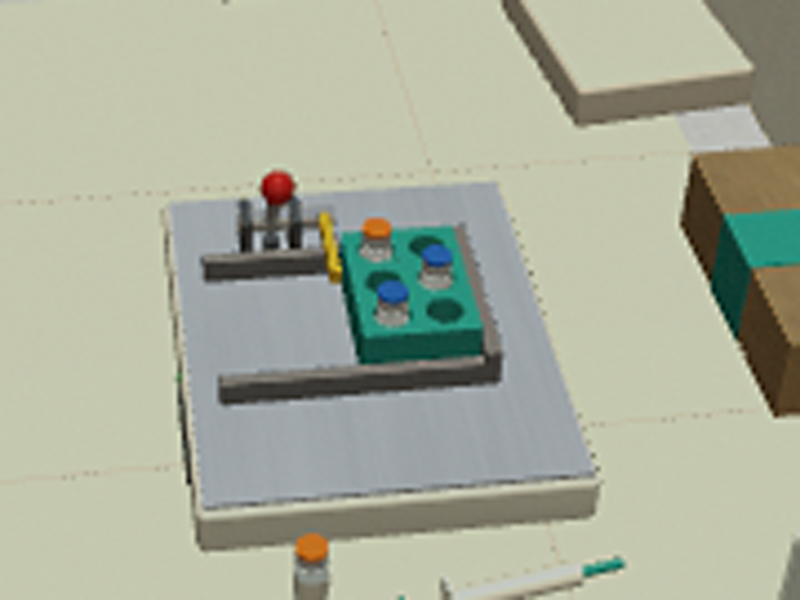

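View pics/top14y.png

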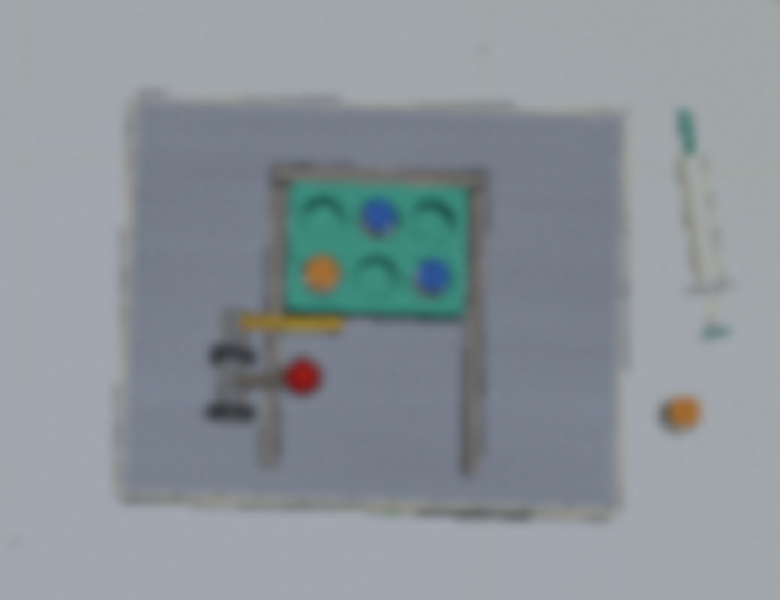

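View pics/side14.png

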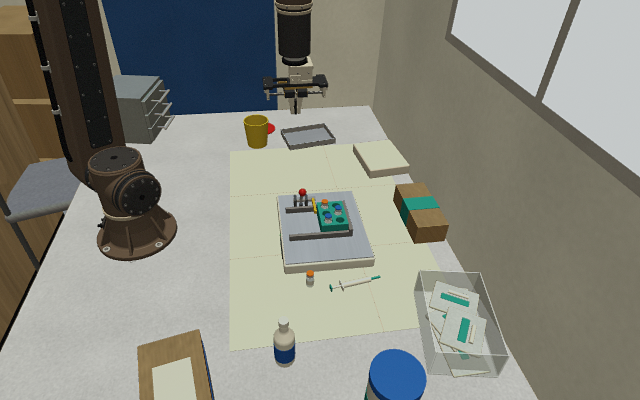

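>>> drive_tool:
  deltas:
    - [0,0,0,0,0,0]
    - [0,0,0,0,0,0]
    - [0,0,0,0,0,0]
    - [0,0,0,0,0,0]
    - [0,0,0,0,0,0]
    - [0,0,0,0,0,0]
    - [0,0,0,0,0,0]
    - [0,0,0,0,0,0]

```text
time_s: 16.0
tcp_pos: [0.5126, 0.178, 0.2615]
eef_rot: [-90.0, -0.0, 88.9]
contact_force: [-0.1, 0.1, -0.6]
gripper_width: 0.0002
```

```bash
python3 -c "
from plant import r
print(r.close_job())"
```

```text
the job is handed in; nothing more can be done
None
```

The rack is home against the end stop and the lever is locked with the yellow gate down in front of it. I handed the job in at about 16 s.

- **Rack:** I pushed it along its guides with the shut fingertips until the stop resisted with about 12 N. In the side and top pictures it sits flush with the stop, and all three vials are upright in their holes.
- **Lever:** I pushed the knob from outside along its arc until it snapped over. In the last side picture the knob is at pixel (302.3, 192.1), and the locked position predicts (301.8, 192.2).
- **Hand and surroundings:** The hand ended clear beside and above the mixer with no contact force. The spare vial, syringe and other items look unmoved.

Two things disagreed along the way:

- **First push missed:** the pictures show the fingertips about 25 mm short of the stated TCP, so they passed just over the rack without moving it and with no force. I then went lower with the hand tilted about 11°, and that push worked.
- **Wrong detection:** in the last check the knob detector gave (334.7, 215.4), score 0.59, which is on the rack. I relied on the pictures instead.

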